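Discard a dry-bath block with the bench tip cart

TASK

Take the six-well metal block out of the cooling cradle by its ends, stand it upright on the free worktop and let go, then take it again across its narrow sides and set it down gently, upright and lengthwise, inside the bed of the little tip cart. Let go of it, then lift the cart's handle bar so that the bed tips forward over its wheels and the block slides out into the tray by itself, and lower the handle under control until the cart stands on its legs again. Do not drop the block on the way to the cart, do not handle it in the tray, do not let the cart fall back, and leave the carton, the bottle and the cup standing where they are.

Things in the scene. Friction and masses are not known exactly. Their poses are not given: they have to be found in the camera images.
- block_center (a point): Centre of the loose dry-bath block: plain aluminium, 68 mm long (its x), 38 mm wide (its y), 60 mm high (its z), six open wells in the top, about 0.32 kg. The point is half-way up, 30 mm above its underside. It starts standing in the cradle, its x along the cradle's x.
- cradle: Fixed finned U-shaped cradle; origin: centre of underside. Base 66 (x) by 75 mm (y), 6 mm thick, block standing on it. Two upright cheeks along x, 43 mm apart inside, reach 74 mm height, above the block's top (66 mm); the ends across x are open, so only the block's end faces (68 mm apart) can be gripped here. May swap places with the carton.
- axle (a point): Middle of the tip cart's wheel axle, 40 mm above the worktop, fixed. x points from handle to tray (the way the cart tips), y along the axle, z up. The fixed dock has a grey floor plate 4 mm thick from x=-185 to +175 mm, y=-75 to +75 mm, and bearing posts at y=+-67 mm up to 50 mm height.
- bed (a point): Middle of the bed floor on the tip cart (turns with it): at rest 42 mm behind the axle, 46 mm above the worktop, axes as the axle's. Inside 88 mm wide (y); rear wall 41 mm behind this point and 67 mm above the floor; front open, edge 46 mm ahead; side walls 40 mm high (24 at the front). The block stands here with its long side along x; finger room only beside its 38 mm width.
- bar (a point): Middle of the cart's handle bar: a freely turning round rubber sleeve 16 mm thick, 84 mm long along its y, on a bar with a rod to the cart at each end. At rest 190 mm behind the axle (-x) and 88 mm above the worktop. Can be pinched from above, fingers fore and aft; the sleeve lets it turn in the grip along an arc of 196 mm radius about the axle. Lifting takes a few N.
- cart (a joint): Tilt of the tip cart about its wheel axle (rad): 0 standing on its legs, grows as the handle is lifted and the front goes down; stop at 1.15. It falls back by its own weight if let go. The block slides out at a tilt between about 0.5 and 0.9.
- tray_floor (a point): Middle of the steel discard tray, on its floor, 7 mm above the worktop, 95 mm ahead of the axle; axes as the axle's. Inside 130 mm wide (y) and from 75 mm behind this point to 75 mm ahead in x, the part nearest the cart being a chute sloping down from it; far and side walls reach 52 mm above the worktop.
- carton_center (a point): Bystander: white stock carton 50 (x) by 85 (y) by 66 mm high, loose; point at its centre. Leave it alone.
- bottle_center (a point): Bystander: round capped reagent bottle, 52 mm across, 130 mm high, loose; point half-way up. Leave it alone.
- cup_center (a point): Bystander: round specimen cup with screw lid, 60 mm across, 72 mm high, loose; point half-way up. Leave it alone.
- block: The same block; origin at the centre of its underside. Free worktop to stand it on lies round the dock, cradle and bystanders, about x 0.38 to 0.60 m and y up to 0.48 m; the worktop front edge runs straight from about (x 0.20, y 0.35) to (0.55, -0.20) m.

How it is judged:
On the way, in this order (a step that is already met when the one before it is completed fails the run):
1. the block stands upright on the worktop, outside the cradle, let go (height (world z) of block_center below 0.034 m and angle between block_center's own z axis and vertical below 0.1 rad and horizontal distance between block_center and cradle above 0.07 m and contact force between the fingers and block below 0.3 N and linear speed of block below 0.02 m/s), for 0.15 s.
2. the block stands upright and lengthwise inside the cart's bed, let go, the cart on its legs (x of block_center in the frame of bed between -0.012 and 0.02 m and y of block_center in the frame of bed between -0.026 and 0.026 m and z of block_center in the frame of bed between 0.025 and 0.036 m and angle between the x axis of block_center and the x axis of bed, either way round below 0.3 rad and angle between block_center's own z axis and vertical below 0.12 rad and value of joint cart below 0.05 rad and contact force between the fingers and block below 0.3 N and linear speed of block below 0.02 m/s), for 0.2 s.
3. the cart is tipped forward and the block has slid into the tray (x of block_center in the frame of tray_floor between -0.075 and 0.075 m and y of block_center in the frame of tray_floor between -0.06 and 0.06 m and z of block_center in the frame of tray_floor below 0.065 m and value of joint cart above 0.45 rad), for 0.05 s.
At the end, for the whole second after the job is handed in: The block lies at rest in the tray (its centre within 75 mm of the tray's middle along the tray, 60 mm across, and under 65 mm above its floor) and the cart stands on its legs again (tilt under 0.04 rad) (x of block_center in the frame of tray_floor between -0.075 and 0.075 m and y of block_center in the frame of tray_floor between -0.06 and 0.06 m and z of block_center in the frame of tray_floor below 0.065 m and value of joint cart below 0.04 rad and linear speed of block below 0.02 m/s); the robot touches nothing.
It fails at once if the block was held or pushed by the fingers in the tray (x of block_center in the frame of tray_floor between -0.075 and 0.075 m and y of block_center in the frame of tray_floor between -0.06 and 0.06 m and z of block_center in the frame of tray_floor below 0.065 m and contact force between the fingers and block above 1 N).
It fails at once if the cart fell back (faster than 2.5 rad/s) (velocity of joint cart below -2.5 rad/s).
It fails at once if the block was dropped (over 0.5 m/s, let go, with the cart not tipped) (value of joint cart below 0.1 rad and contact force between the fingers and block below 0.1 N and linear speed of block above 0.5 m/s).
It fails at once if the block was tipped over on its way to the cart (value of joint cart below 0.1 rad and angle between block_center's own z axis and vertical above 0.8 rad and not (x of block_center in the frame of tray_floor between -0.075 and 0.075 m and y of block_center in the frame of tray_floor between -0.06 and 0.06 m and z of block_center in the frame of tray_floor below 0.065 m)).
It fails at once if the carton, bottle or cup was shifted by more than 40 mm or knocked over (distance of any of carton_center, bottle_center, cup_center from where it was at the start of the episode above 0.04 m or angle between any of carton_center, bottle_center, cup_center's own z axis and vertical above 0.5 rad).
It also fails if it takes over 72 s, if anything falls off the work surface, if the arm or the gripper's body presses on something with over 40 N, if the wrist force passes 120 N, or if a joint passes its speed limit or range.

ROBOT

A 6-joint arm with a two-finger parallel gripper is mounted at the origin on a cart in front of the work surface, level with it; the furniture and walls round the work are solid. World frame = base frame: x ahead of the robot, y to its left, z up, the work surface at z = 0. Lengths are in m, angles in rad, forces in N, time in s.
With the tool pointing down it reaches from about 0.35 to 0.975 m from the base axis. Payload 17.4 kg.
Tool frame: the origin (TCP) lies midway between the tips of the shut fingers; the grasp point (between the pads) lies 19 mm behind it; z points along the fingers, y is the line along which they close (so a half turn about z gives the same grasp; the last joint's range is limited). The gripper opens to 85 mm and grips with 20 to 120 N. Pads are 22 mm wide; open, the fingers measure 114 mm over their backs; the gripper's body (76 mm by 85 mm) begins 54 mm behind the grasp point. The pads swing forward as they close: fully open they stand 13 mm farther back than shut.
Start: joints at [1.141, 0.116, 1.442, -0, 1.584, -0.038], TCP at [0.258, 0.624, 0.231] pointing down, gripper open.
Joint ranges: [-2.83, 2.83], [-0.83, 2.19], [0.07, 2.5], [-1.14, 4.28], [0.01, 3], [-2.97, 2.97]. Speed limits (rad/s): [1.89, 1.89, 2.22, 3.14, 3.14, 3.14].

INTERFACE

Orientations are given as a unit quaternion [x, y, z, w].
In Python, from plant import * gives the robot as it stands.
- The arm moves only by the tool move_arm, never from a script. Its arguments are lists of equal length, an entry for each row: "travel": the shift along the tool's x, y, z as a fraction of full scale, a list of three; "rotation": the turn, a rotation vector about the tool's x, y, z as a fraction of full scale, a list of three; "jaw": the closure, from -1 (fully open) to 1 (shut), so that 0 is half open. In form: {"travel": [[x, y, z], ...], "rotation": [[ax, ay, az], ...], "jaw": [jaw, ...]}. A call has 1 to 5 rows; each row is the pose to reach, as a shift and turn from the pose commanded when the call began, along the tool's axes at that moment; what a row does not reach only later rows make up. Full scale, the value 1, is 500 mm for a shift and 60 degrees for a turn. A row lasts 1/8 s, in which the tool goes at most 62.5 mm and 10.7 degrees, less where a joint would pass 70% of its speed; a pose out of reach is approached as far as the arm can. A call with a number of a shift or a turn outside -1 to 1 is refused whole. A call with a gripper value outside its range is refused whole. The fingers move at their own pace and stop on an object; "grip_force" is the grip in N (left out, the last holds). Time passes only in rows, so rows that repeat a pose let the fingers close. It gives the time, the measured TCP pose, the force, the opening and the grip force at its end, in the units of the state.
- get_state(): the state, without advancing time (a new reading comes with each control period).
- capture(name): name is "scene" or "top" or "wrist"; returns the picture (400x640x3 uint8, red, green, blue); there is no depth.
- camera_info(name): a dict with "K" (3x3 intrinsics, pixels), "k1" (the pictures are not rectified: a ray, as slopes to the right and down, at radius r is drawn at 1 + k1 r^2 times it, then the intrinsics apply), "R" (3x3) and "t" (3): a world point X has camera coordinates R X + t. Camera axes: x right, y down, z forward; pixel columns grow to the right and rows downward; lengths in m; the calibration is good to about 2 mm. A picture is of the moment at which its call begins: read the wrist's pose just before it. camera_info takes no time and is no camera call; for the wrist camera it gives the pose at the moment of the call.
- finish_job(): hands the job in; it is judged then, once.
The state is a dict: "t": time; "qpos": joint angles; "joint_velocities": joint speeds; "effort": joint torques, N m; "tool_pos": TCP position; "ee_rot": TCP orientation; "contact_force": force on the tool from outside, world axes, zero at the start; "wrist_torque": the same for the moment, N m; "opening": finger opening in m; "grip_force": force on a finger pad.
Only numpy, scipy, OpenCV 4.12 (cv2) and the standard library are available. Lean on these libraries where they do the work, as an engineer would, in place of code of your own. Each camera call takes 0.05 s, during which the arm holds its last target. There are 200 camera calls.

## Working session

There is one attempt and no reset: what is moved stays moved. The work goes in short steps, Python scripts to look and compute and a tool call to move; the robot and the scene stay as the last step left them, time stands still between calls to the robot, and variables do not carry over. Pictures are saved under pics/ and viewed, at most 10 in all, crops included, and the job is handed in when it is done.

Besides the shell and the picture viewer there is one more tool, called after ">>>" by a JSON object that holds its "fn" and its "kwargs", one argument or row to a line. move_arm: Moves the arm, as the interface text tells. Shift numbers are shares of 500 mm and turn numbers shares of 60 degrees, none past 1 either way. Its arguments: {"type":"object","properties":{"travel":{"type":"array"},"rotation":{"type":"array"},"jaw":{"type":"array"},"grip_force":{"type":"number"}},"required":["travel","rotation","jaw"]}

```bash
mkdir -p pics; ls; python3 - <<'E'
from plant import *
import cv2
s=get_state();print({k:s[k] for k in('t','tool_pos','ee_rot','opening','contact_force')})
for n in('scene','top'):
    im=capture(n);cv2.imwrite(f'pics/{n}0.png',im[...,::-1]);c=camera_info(n);print(n,c)
E
```

```text
pics
{'t': 0.0, 'tool_pos': array([0.25766802, 0.62369421, 0.23059975]), 'ee_rot': array([ 1.94630823e-01,  9.80876422e-01, -5.23438785e-04, -1.15100188e-04]), 'opening': 0.08534154209912441, 'contact_force': array([-0.37794176, -0.68921928, -0.32961671])}
scene {'K': array([[377.56035235,   0.        , 328.37257704],
       [  0.        , 377.56035235, 199.5968962 ],
       [  0.        ,   0.        ,   1.        ]]), 'k1': -0.08796167630901715, 'R': array([[ 0.67826079, -0.73477515,  0.0082322 ],
       [-0.55160022, -0.51651235, -0.65494442],
       [ 0.48548892,  0.43968223, -0.75563221]]), 't': array([-0.15618177,  0.4786358 ,  0.53549651])}
top {'K': array([[441.05763057,   0.        , 325.23728908],
       [  0.        , 441.05763057, 201.29063718],
       [  0.        ,   0.        ,   1.        ]]), 'k1': -0.0335636754009835, 'R': array([[-0.02471995, -0.99949068, -0.02018189],
       [-0.99640919,  0.02626901, -0.0804901 ],
       [ 0.08097926,  0.01811971, -0.99655107]]), 't': array([0.29550403, 0.54669255, 1.04472527])}
```

View pics/top0.png

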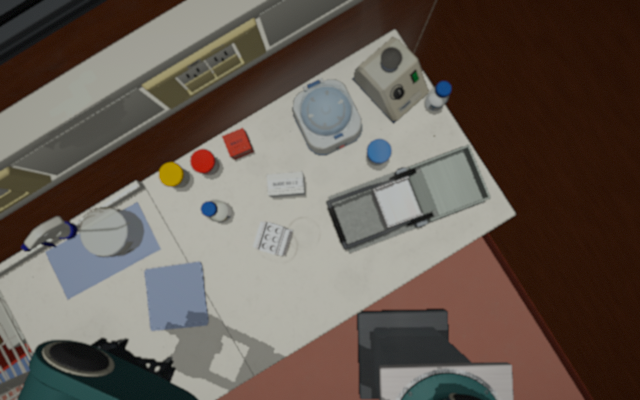

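View pics/scene0.png

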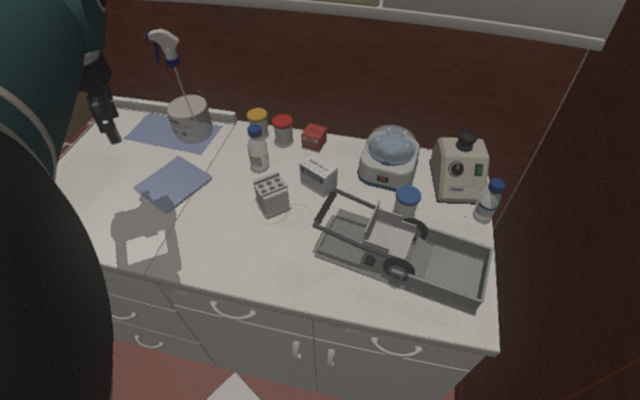

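```bash
cat > h.py <<'E'
from plant import *
import numpy as np, cv2
def dist(c): return np.array([c['k1'],0,0,0,0.])
def ray(c,px):
    p=(np.array(px,float)-[c['K'][0,2],c['K'][1,2]])/c['K'][0,0]; q=p.copy()
    for _ in range(20): q=p/(1+c['k1']*(q@q))
    return -c['R'].T@c['t'], c['R'].T@np.r_[q,1]
def onz(c,px,z):
    o,d=ray(c,px); return o+d*(z-o[2])/d[2]
def proj(c,X):
    X=np.atleast_2d(np.asarray(X,float)); q=(c['R']@X.T).T+c['t']; q=q[:,:2]/q[:,2:]
    q=q*(1+c['k1']*(q**2).sum(1,keepdims=True)); return q*c['K'][0,0]+[c['K'][0,2],c['K'][1,2]]
E
python3 - <<'E'
from h import *
im=cv2.imread('pics/top0.png')
cv2.imwrite('pics/topcrop.png',cv2.resize(im[130:270,190:510],None,fx=2.5,fy=2.5,interpolation=cv2.INTER_CUBIC))
c=camera_info('top')
for n,p,z in [('block',(275,237),.066),('barL',(330,202),.088),('barR',(343,246),.088),('trayfarL',(472,149),.052),('trayfarR',(487,192),.052),('carton',(286,184),.066),('bottle',(208,208),.13),('cup',(378,147),.072)]:
    print(n,onz(c,p,z).round(3))
E
```

```text
block [0.471 0.399 0.066]
barL [0.547 0.269 0.088]
barR [0.446 0.243 0.088]
trayfarL [ 0.668 -0.072  0.052]
trayfarR [ 0.564 -0.102  0.052]
carton [0.594 0.372 0.066]
bottle [0.538 0.538 0.13 ]
cup [0.674 0.154 0.072]
```

View pics/topcrop.png

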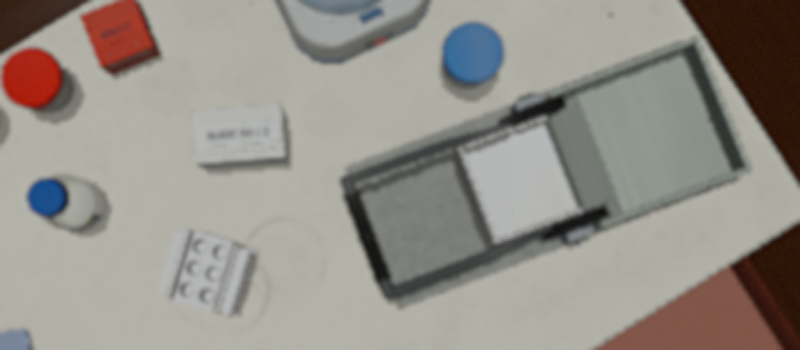

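```bash
python3 - <<'E'
from h import *
c=camera_info('top')
f=lambda p,z:onz(c,(p[0]/2.5+190,p[1]/2.5+130),z)[:2]
ang=lambda v:np.degrees(np.arctan2(v[1],v[0])).round(1)
L=[f(p,.066) for p in [(200,245),(195,268),(187,290)]];R=[f(p,.066) for p in [(218,252),(212,273),(205,296)]]
print('block',np.mean(L+R,0).round(4),ang(L[0]-L[2]),ang(R[0]-R[2]))
a,b=f((528,103),.05),f((578,235),.05);print('axle',((a+b)/2).round(4),ang(a-b),np.linalg.norm(a-b))
a,b=f((349,190),.09),f((386,290),.09);print('bar',((a+b)/2).round(4),ang(a-b),np.linalg.norm(a-b))
print(camera_info('wrist')['R'].round(3), (-camera_info('wrist')['R'].T@camera_info('wrist')['t']).round(3))
E
```

```text
block [0.4679 0.4085] -17.1 -17.5
axle [0.5557 0.0777] 18.4 0.13331831773638692
bar [0.4921 0.2551] 18.8 0.09653368730557119
[[ 0.382  0.924 -0.001]
 [ 0.879 -0.363  0.31 ]
 [ 0.286 -0.119 -0.951]] [0.185 0.654 0.373]
```

```bash
cat >> h.py <<'E'
from scipy.spatial.transform import Rotation as Ro
def go(pos,yaw,base=None):
    "fractions to a tool-down pose with tool y at world yaw (deg, mod 180)"
    s=get_state(); R0=Ro.from_quat(s['ee_rot']); p0=s['tool_pos']
    cur=np.degrees(np.arctan2(*R0.as_matrix()[1::-1,1])); d=(yaw-cur+90)%180-90
    a=np.radians(cur+d); y=np.array([np.cos(a),np.sin(a),0]); z=np.array([0,0,-1.])
    T=Ro.from_matrix(np.c_[np.cross(y,z),y,z])
    print('travel',(R0.inv().apply(np.array(pos)-p0)/.5).round(4),'rot',((R0.inv()*T).as_rotvec()/np.radians(60)).round(4),'yaw',cur.round(1),'q6',s['qpos'][5].round(2),'t',s['t'])
E
python3 -c "
from h import *
go([.468,.4085,.231],-17.2)"
```

```text
travel [-5.531e-01 -2.371e-01 -5.000e-04] rot [-8.0000e-04  7.0000e-04  1.4125e+00] yaw 67.6 q6 -0.04 t 0.1
```

>>> {"fn": "move_arm", "kwargs": {
  "travel": [
    [-0.553, -0.238, 0],
    [-0.553, -0.238, 0],
    [-0.553, -0.238, 0],
    [-0.553, -0.238, 0],
    [-0.553, -0.238, 0]
  ],
  "rotation": [
    [0, 0, 0.9],
    [0, 0, 0.9],
    [0, 0, 0.9],
    [0, 0, 0.9],
    [0, 0, 0.9]
  ],
  "jaw": [-1, -1, -1, -1, -1]
}}

```text
t: 0.72
tool_pos: [0.4691, 0.4063, 0.2311]
ee_rot: [0.619, 0.785, -0.0, 0.0]
contact_force: [0.8, 1.5, -0.4]
opening: 0.0853
grip_force: 0.0
```

>>> {"fn": "move_arm", "kwargs": {
  "travel": [
    [0, 0, 0],
    [0, 0, 0],
    [0, 0, 0],
    [0, 0, 0]
  ],
  "rotation": [
    [0, 0, 0.51],
    [0, 0, 0.51],
    [0, 0, 0.51],
    [0, 0, 0.51]
  ],
  "jaw": [-1, -1, -1, -1]
}}

```text
t: 1.23
tool_pos: [0.4678, 0.4082, 0.231]
ee_rot: [0.802, 0.597, -0.0, 0.0]
contact_force: [-0.4, 1.2, 0.7]
opening: 0.0852
grip_force: 0.0
```

```bash
python3 - <<'E'
from h import *
c=camera_info('wrist');im=capture('wrist');np.save('c1.npy',c,allow_pickle=True)
cv2.imwrite('pics/w1.png',im[...,::-1]);print(proj(c,[[.468,.4085,.066],[.468,.4085,0]]).round())
go([.468,.4085,.231],-17.2)
E
```

```text
[[314. 182.]
 [314. 170.]]
travel [0.0006 0.0003 0.0001] rot [-0.0002  0.0003  0.0107] yaw -16.6 q6 0.97 t 1.275
```

View pics/w1.png

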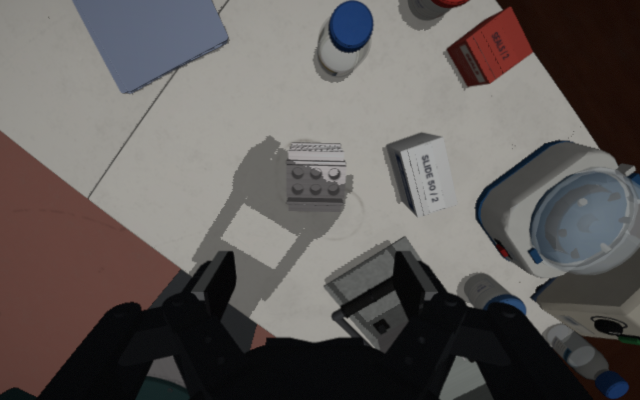

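```bash
python3 - <<'E'
from h import *
c=np.load('c1.npy',allow_pickle=True).item()
P=np.array([onz(c,p,.066) for p in [(298,173),(316,173),(335,173),(296,188),(315,189),(334,189)]])
print(P.mean(0), [np.degrees(np.arctan2(*(P[i+2]-P[i])[1::-1])).round(1) for i in (0,3)])
print(onz(c,(289,183),.066),onz(c,(346,183),.066))
E
```

```text
[0.47061163 0.40950872 0.066     ] [np.float64(-16.7), np.float64(-18.3)]
[0.44047724 0.41596311 0.066     ] [0.50338429 0.39708124 0.066     ]
```

>>> {"fn": "move_arm", "kwargs": {
  "travel": [
    [0.003, 0.005, 0],
    [0.003, 0.005, 0.12],
    [0.003, 0.005, 0.24],
    [0.003, 0.005, 0.34],
    [0.003, 0.005, 0.422]
  ],
  "rotation": [
    [0, 0, 0.011],
    [0, 0, 0.011],
    [0, 0, 0.011],
    [0, 0, 0.011],
    [0, 0, 0.011]
  ],
  "jaw": [-1, -1, -1, -1, -1]
}}

```text
t: 1.9
tool_pos: [0.4703, 0.4087, 0.0181]
ee_rot: [0.805, 0.593, -0.001, 0.0]
contact_force: [0.9, 0.2, 0.2]
opening: 0.0856
grip_force: 0.0
```

>>> {"fn": "move_arm", "kwargs": {
  "travel": [
    [0, 0, 0],
    [0, 0, 0],
    [0, 0, 0],
    [0, 0, 0],
    [0, 0, 0]
  ],
  "rotation": [
    [0, 0, 0],
    [0, 0, 0],
    [0, 0, 0],
    [0, 0, 0],
    [0, 0, 0]
  ],
  "jaw": [-1, 1, 1, 1, 1],
  "grip_force": 40
}}

```text
t: 2.52
tool_pos: [0.4716, 0.4097, 0.0227]
ee_rot: [0.806, 0.592, 0.002, -0.0]
contact_force: [-0.9, -0.1, 8.0]
opening: 0.0677
grip_force: 47.4
```

>>> {"fn": "move_arm", "kwargs": {
  "travel": [
    [0, 0, -0.04],
    [0, 0, -0.1],
    [0, 0, -0.16],
    [0, 0, -0.22],
    [0, 0, -0.22]
  ],
  "rotation": [
    [0, 0, 0],
    [0, 0, 0],
    [0, 0, 0],
    [0, 0, 0],
    [0, 0, 0]
  ],
  "jaw": [1, 1, 1, 1, 1]
}}

```text
t: 3.15
tool_pos: [0.4716, 0.4097, 0.1341]
ee_rot: [0.806, 0.592, 0.003, -0.0]
contact_force: [0.6, -0.2, -3.9]
opening: 0.0675
grip_force: 46.7
```

```bash
python3 - <<'E'
from h import *
s=get_state();print(s['tool_pos'],s['contact_force'],s['opening'],s['grip_force'])
go([.385,.355,s['tool_pos'][2]],-17.2)
E
```

```text
[0.47156697 0.40968755 0.13414045] [ 0.55798333 -0.17235347 -3.92387988] 0.06751842407711324 46.68072044849396
travel [-0.1562 -0.1325 -0.001 ] rot [ 0.0028 -0.004  -0.0036] yaw -17.4 q6 0.98 t 3.15
```

>>> {"fn": "move_arm", "kwargs": {
  "travel": [
    [-0.08, -0.066, 0],
    [-0.156, -0.132, 0],
    [-0.156, -0.132, 0.08],
    [-0.156, -0.132, 0.16],
    [-0.156, -0.132, 0.21]
  ],
  "rotation": [
    [0, 0, 0],
    [0, 0, 0],
    [0, 0, 0],
    [0, 0, 0],
    [0, 0, 0]
  ],
  "jaw": [1, 1, 1, 1, 1]
}}

```text
t: 3.78
tool_pos: [0.3833, 0.3534, 0.0227]
ee_rot: [0.806, 0.592, -0.001, 0.0]
contact_force: [-0.6, -0.4, -2.4]
opening: 0.0676
grip_force: 46.6
```

>>> {"fn": "move_arm", "kwargs": {
  "travel": [
    [0, 0, 0],
    [0, 0, 0.01],
    [0, 0, 0.018],
    [0, 0, 0.022],
    [0, 0, 0.022]
  ],
  "rotation": [
    [0, 0, 0],
    [0, 0, 0],
    [0, 0, 0],
    [0, 0, 0],
    [0, 0, 0]
  ],
  "jaw": [1, 1, 1, 1, 1]
}}

```text
t: 4.4
tool_pos: [0.3848, 0.3548, 0.0166]
ee_rot: [0.806, 0.592, 0.001, -0.0]
contact_force: [-8.7, -8.9, 21.4]
opening: 0.0676
grip_force: 49.2
```

>>> {"fn": "move_arm", "kwargs": {
  "travel": [
    [0, 0, -0.004],
    [0, 0, -0.004],
    [0, 0, -0.004],
    [0, 0, -0.004],
    [0, 0, -0.004]
  ],
  "rotation": [
    [0, 0, 0],
    [0, 0, 0],
    [0, 0, 0],
    [0, 0, 0],
    [0, 0, 0]
  ],
  "jaw": [1, -1, -1, -1, -1]
}}

```text
t: 5.03
tool_pos: [0.3844, 0.3543, 0.0162]
ee_rot: [0.806, 0.592, -0.0, 0.0]
contact_force: [-0.2, 0.9, 0.1]
opening: 0.0852
grip_force: 0.0
```

>>> {"fn": "move_arm", "kwargs": {
  "travel": [
    [0, 0, -0.05],
    [0, 0, -0.15],
    [0, 0, -0.26],
    [0, 0, -0.36],
    [0, 0, -0.36]
  ],
  "rotation": [
    [0, 0, 0],
    [0, 0, 0],
    [0, 0, 0],
    [0, 0, 0],
    [0, 0, 0]
  ],
  "jaw": [-1, -1, -1, -1, -1]
}}

```text
t: 5.65
tool_pos: [0.3854, 0.3552, 0.2006]
ee_rot: [0.806, 0.592, 0.003, -0.0]
contact_force: [-0.0, 0.2, -1.2]
opening: 0.0853
grip_force: 0.0
```

```bash
python3 - <<'E'
from h import *
c=camera_info('wrist');im=capture('wrist');np.save('c2.npy',c,allow_pickle=True)
cv2.imwrite('pics/w2.png',im[...,::-1]);print(proj(c,[[.385,.355,.06]]).round(), get_state()['tool_pos'],get_state()['opening'])
go([.385,.355,.197],72.8)
E
```

```text
[[313. 189.]] [0.38481035 0.35475029 0.19793811] 0.0851232285674367
travel [0.0006 0.0002 0.0019] rot [-7.0000e-04 -3.1000e-03  1.4963e+00] yaw -17.4 q6 1.0 t 5.7
```

View pics/w2.png

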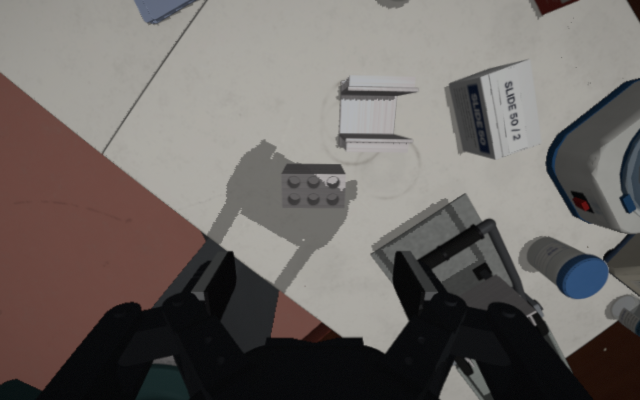

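>>> {"fn": "move_arm", "kwargs": {
  "travel": [
    [0, 0, 0],
    [0, 0, 0],
    [0, 0, 0],
    [0, 0, 0],
    [0, 0, 0]
  ],
  "rotation": [
    [0, 0, -0.9],
    [0, 0, -0.9],
    [0, 0, -0.9],
    [0, 0, -0.9],
    [0, 0, -0.9]
  ],
  "jaw": [-1, -1, -1, -1, -1]
}}

```text
t: 6.32
tool_pos: [0.384, 0.3541, 0.1946]
ee_rot: [0.449, 0.894, -0.001, -0.0]
contact_force: [0.1, 0.2, 0.1]
opening: 0.0857
grip_force: 0.0
```

>>> {"fn": "move_arm", "kwargs": {
  "travel": [
    [0, 0, 0],
    [0, 0, 0],
    [0, 0, 0],
    [0, 0, 0],
    [0, 0, 0]
  ],
  "rotation": [
    [0, 0, -0.6],
    [0, 0, -0.6],
    [0, 0, -0.6],
    [0, 0, -0.6],
    [0, 0, -0.6]
  ],
  "jaw": [-1, -1, -1, -1, -0.6]
}}

```text
t: 6.95
tool_pos: [0.3841, 0.3541, 0.1949]
ee_rot: [0.154, 0.988, -0.001, -0.001]
contact_force: [-0.1, 0.4, 0.2]
opening: 0.0697
grip_force: 0.0
```

```bash
python3 - <<'E'
from h import *
c=np.load('c2.npy',allow_pickle=True).item()
P=np.array([onz(c,p,.06) for p in [(294,181),(313,181),(333,181),(293,197),(312,198),(331,198)]])
m=P.mean(0);print(m, [np.degrees(np.arctan2(*(P[i+2]-P[i])[1::-1])).round(1) for i in (0,3)],get_state()['opening'],get_state()['tool_pos'])
go([.3848,.355,.022],72.6)
E
```

```text
[0.38481839 0.35507358 0.06      ] [np.float64(-17.5), np.float64(-19.1)] 0.06968142743867434 [0.38406861 0.3540895  0.19489473]
travel [-0.0012  0.0027  0.3458] rot [-0.0016 -0.001  -0.0056] yaw 72.3 q6 -0.57 t 6.95
```

>>> {"fn": "move_arm", "kwargs": {
  "travel": [
    [-0.001, 0.003, 0.1],
    [-0.001, 0.003, 0.2],
    [-0.001, 0.003, 0.29],
    [-0.001, 0.003, 0.343],
    [-0.001, 0.003, 0.343]
  ],
  "rotation": [
    [0, 0, 0],
    [0, 0, 0],
    [0, 0, 0],
    [0, 0, 0],
    [0, 0, 0]
  ],
  "jaw": [-0.6, -0.6, -0.6, -0.6, -0.6]
}}

```text
t: 7.58
tool_pos: [0.3841, 0.3546, 0.0224]
ee_rot: [0.155, 0.988, -0.002, -0.001]
contact_force: [-0.3, -0.7, 0.0]
opening: 0.0684
grip_force: 0.0
```

>>> {"fn": "move_arm", "kwargs": {
  "travel": [
    [0, 0, 0],
    [0, 0, 0],
    [0, 0, 0],
    [0, 0, 0],
    [0, 0, 0]
  ],
  "rotation": [
    [0, 0, 0],
    [0, 0, 0],
    [0, 0, 0],
    [0, 0, 0],
    [0, 0, 0]
  ],
  "jaw": [1, 1, 1, 1, 1],
  "grip_force": 40
}}

```text
t: 8.2
tool_pos: [0.3859, 0.356, 0.0264]
ee_rot: [0.154, 0.988, 0.001, 0.001]
contact_force: [-1.2, -2.3, 7.7]
opening: 0.0375
grip_force: 41.8
```

>>> {"fn": "move_arm", "kwargs": {
  "travel": [
    [0, 0, -0.04],
    [0, 0, -0.1],
    [0, 0, -0.2],
    [0, 0, -0.32],
    [0, 0, -0.32]
  ],
  "rotation": [
    [0, 0, 0],
    [0, 0, 0],
    [0, 0, 0],
    [0, 0, 0],
    [0, 0, 0]
  ],
  "jaw": [1, 1, 1, 1, 1]
}}

```text
t: 8.82
tool_pos: [0.3865, 0.3567, 0.1914]
ee_rot: [0.154, 0.988, 0.003, 0.003]
contact_force: [-0.2, -0.5, -3.0]
opening: 0.0371
grip_force: 41.2
```

```bash
python3 - <<'E'
from h import *
s=get_state();print(s['tool_pos'],s['contact_force'],s['opening'],s['grip_force'])
a=np.radians(-71.4);d=np.array([np.cos(a),np.sin(a)])
ax=np.array([.5557,.0777])
bed=ax-.042*d; bar=ax-.19*d; print(bed,bar)
go([*(np.array(bed)),.2],18.6)
E
```

```text
[0.38649647 0.35667328 0.19140503] [-0.15968232 -0.47730194 -3.00861253] 0.037143323146803436 41.179759707301855
[0.54230371 0.11750627] [0.49509773 0.257776  ]
travel [-0.4425 -0.3607 -0.0178] rot [8.600e-03 8.000e-04 8.947e-01] yaw 72.3 q6 -0.56 t 8.825
```

```bash
python3 - <<'E'
from h import *
go([.514,.202,.2],18.6)
E
```

```text
travel [-0.3371 -0.2169 -0.0172] rot [8.600e-03 8.000e-04 8.947e-01] yaw 72.3 q6 -0.56 t 8.825
```

>>> {"fn": "move_arm", "kwargs": {
  "travel": [
    [-0.1, -0.06, -0.02],
    [-0.17, -0.11, -0.02],
    [-0.25, -0.16, -0.02],
    [-0.337, -0.217, -0.02],
    [-0.337, -0.217, -0.02]
  ],
  "rotation": [
    [0, 0, 0.18],
    [0, 0, 0.36],
    [0, 0, 0.54],
    [0, 0, 0.72],
    [0, 0, 0.89]
  ],
  "jaw": [1, 1, 1, 1, 1]
}}

```text
t: 9.45
tool_pos: [0.514, 0.1984, 0.1944]
ee_rot: [0.585, 0.811, -0.001, -0.0]
contact_force: [-0.4, 0.1, -2.9]
opening: 0.0376
grip_force: 41.3
```

```bash
python3 - <<'E'
from h import *
c=camera_info('wrist');im=capture('wrist');np.save('c3.npy',c,allow_pickle=True)
cv2.imwrite('pics/w3.png',im[...,::-1])
a=np.radians(-71.4);d=np.r_[np.cos(a),np.sin(a),0];l=np.array([-d[1],d[0],0]);ax=np.array([.5557,.0777,0])
z=np.array([0,0,1])
for n,x,y,h in [('post+',0,.067,.05),('post-',0,-.067,.05),('rear+',-.083,.044,.113),('rear-',-.083,-.044,.113),('front+',.004,.044,.046),('front-',.004,-.044,.046)]:
    print(n,proj(c,ax+x*d+y*l+h*z).round())
go([.514,.202,.2],18.6)
E
```

```text
post+ [[369. 287.]]
post- [[261. 288.]]
rear+ [[363. 253.]]
rear- [[267. 253.]]
front+ [[350. 288.]]
front- [[280. 288.]]
travel [ 0.0043  0.003  -0.0112] rot [-0.001  -0.     -0.0128] yaw 17.8 q6 0.01 t 9.5
```

View pics/w3.png

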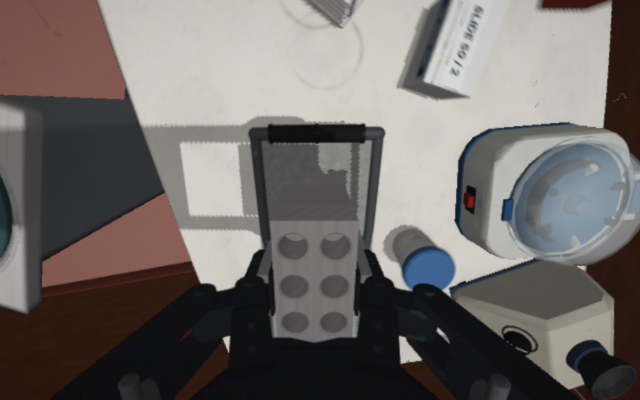

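```bash
python3 - <<'E'
from h import *
c=np.load('c3.npy',allow_pickle=True).item()
a,b=[onz(c,p,.09)[:2] for p in [(268,134),(365,132)]]
print('bar',(a+b)/2,np.degrees(np.arctan2(*(b-a)[::-1])),np.linalg.norm(a-b))
a,b=[onz(c,p,.09)[:2] for p in [(250,133),(383,131)]]
print('bar',(a+b)/2,np.linalg.norm(a-b))
# block in hand top: z = tcp+.0336
z=c['R'];s=get_state();P=np.array([onz(c,p,s['tool_pos'][2]+.0336) for p in [(293,246),(335,246),(294,286),(335,286),(294,322),(334,322)]])
print('blk',P.mean(0)-s['tool_pos'], np.degrees(np.arctan2(*(P[4]-P[0])[1::-1])))
E
```

```text
bar [0.49749198 0.25653728] 19.513420036026343 0.08507304678079385
bar [0.49718481 0.25740731] 0.1166370566808811
blk [0.00089637 0.00067953 0.0336    ] -72.43977907766599
```

```bash
python3 - <<'E'
from h import *
go([.544,.114,.19],18.7)
E
```

```text
travel [-0.1817  0.0062  0.0088] rot [-0.001  -0.     -0.0144] yaw 17.8 q6 0.01 t 9.5
```

>>> {"fn": "move_arm", "kwargs": {
  "travel": [
    [-0.06, 0.003, 0],
    [-0.12, 0.006, 0],
    [-0.17, 0.006, 0],
    [-0.182, 0.006, 0],
    [-0.182, 0.006, 0]
  ],
  "rotation": [
    [0, 0, -0.014],
    [0, 0, -0.014],
    [0, 0, -0.014],
    [0, 0, -0.014],
    [0, 0, -0.014]
  ],
  "jaw": [1, 1, 1, 1, 1]
}}

```text
t: 10.12
tool_pos: [0.5448, 0.1162, 0.1947]
ee_rot: [0.575, 0.818, -0.0, -0.0]
contact_force: [-0.8, 0.5, -2.6]
opening: 0.0372
grip_force: 41.2
```

```bash
python3 - <<'E'
from h import *
im=capture('top');cv2.imwrite('pics/top1.png',cv2.resize(im[120:270,280:500,::-1],None,fx=3.5,fy=3.5,interpolation=cv2.INTER_CUBIC))
c=camera_info('top');print((proj(c,[[.544,.114,.22]])-[280,120])*3.5)
go([.544,.114,.19],18.7)
E
```

```text
[[447.87114859 266.70829668]]
travel [-0.0042 -0.0032  0.0095] rot [-0.0001 -0.0003  0.0185] yaw 19.8 q6 -0.18 t 10.175
```

View pics/top1.png

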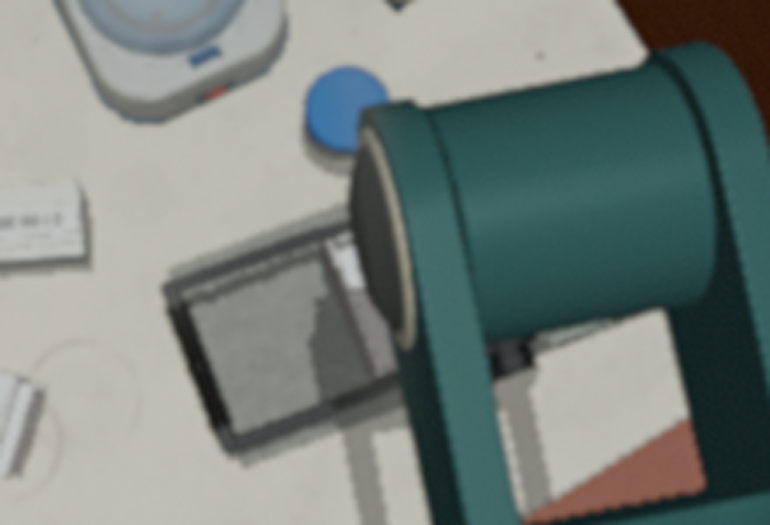

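>>> {"fn": "move_arm", "kwargs": {
  "travel": [
    [-0.004, -0.003, 0],
    [-0.004, -0.003, 0.06],
    [-0.004, -0.003, 0.12],
    [-0.004, -0.003, 0.18],
    [-0.004, -0.003, 0.22]
  ],
  "rotation": [
    [0, 0, 0.018],
    [0, 0, 0.018],
    [0, 0, 0.018],
    [0, 0, 0.018],
    [0, 0, 0.018]
  ],
  "jaw": [1, 1, 1, 1, 1]
}}

```text
t: 10.8
tool_pos: [0.5438, 0.1138, 0.0834]
ee_rot: [0.583, 0.812, -0.0, -0.0]
contact_force: [0.1, -0.3, -3.1]
opening: 0.0375
grip_force: 41.3
```

>>> {"fn": "move_arm", "kwargs": {
  "travel": [
    [0, 0, 0],
    [0, 0, 0.005],
    [0, 0, 0.01],
    [0, 0, 0.014],
    [0, 0, 0.018]
  ],
  "rotation": [
    [0, 0, 0],
    [0, 0, 0],
    [0, 0, 0],
    [0, 0, 0],
    [0, 0, 0]
  ],
  "jaw": [1, 1, 1, 1, 1]
}}

```text
t: 11.42
tool_pos: [0.5445, 0.1135, 0.0759]
ee_rot: [0.583, 0.812, 0.0, 0.0]
contact_force: [0.6, 0.4, -3.5]
opening: 0.0374
grip_force: 41.2
```

Free so far (no side contact); ~3 mm left to the bed floor.

>>> {"fn": "move_arm", "kwargs": {
  "travel": [
    [0, 0, 0.002],
    [0, 0, 0.004],
    [0, 0, 0.006],
    [0, 0, 0.007],
    [0, 0, 0.007]
  ],
  "rotation": [
    [0, 0, 0],
    [0, 0, 0],
    [0, 0, 0],
    [0, 0, 0],
    [0, 0, 0]
  ],
  "jaw": [1, 1, 1, 1, 1]
}}

```text
t: 12.05
tool_pos: [0.5444, 0.1135, 0.0724]
ee_rot: [0.583, 0.812, 0.0, -0.0]
contact_force: [-1.4, -0.2, -0.5]
opening: 0.0374
grip_force: 41.5
```

>>> {"fn": "move_arm", "kwargs": {
  "travel": [
    [0, 0, 0.001],
    [0, 0, 0.001],
    [0, 0, 0.001],
    [0, 0, 0.001],
    [0, 0, 0.001]
  ],
  "rotation": [
    [0, 0, 0],
    [0, 0, 0],
    [0, 0, 0],
    [0, 0, 0],
    [0, 0, 0]
  ],
  "jaw": [1, 0.05, -0.05, -0.1, -0.15]
}}

```text
t: 12.68
tool_pos: [0.5444, 0.1135, 0.0718]
ee_rot: [0.583, 0.812, -0.0, 0.0]
contact_force: [0.2, 0.6, -0.5]
opening: 0.0492
grip_force: 0.0
```

>>> {"fn": "move_arm", "kwargs": {
  "travel": [
    [0, 0, -0.02],
    [0, 0, -0.05],
    [0, 0, -0.09],
    [0, 0, -0.17],
    [0, 0, -0.25]
  ],
  "rotation": [
    [0, 0, 0],
    [0, 0, 0],
    [0, 0, 0],
    [0, 0, 0],
    [0, 0, 0]
  ],
  "jaw": [-0.15, -0.15, -0.15, -0.15, -0.15]
}}

```text
t: 13.3
tool_pos: [0.5443, 0.1135, 0.1995]
ee_rot: [0.583, 0.812, 0.0, 0.0]
contact_force: [-0.5, -0.4, 0.2]
opening: 0.0492
grip_force: 0.0
```

```bash
python3 - <<'E'
from h import *
c=camera_info('wrist');im=capture('wrist');np.save('c4.npy',c,allow_pickle=True)
cv2.imwrite('pics/w4.png',im[...,::-1]);print(get_state()['tool_pos'],get_state()['contact_force'])
go([.4973,.257,.2],18.7)
E
```

```text
[0.54570187 0.11375046 0.20549536] [0.58378189 0.80528179 6.73024965]
travel [ 3.024e-01 -2.000e-04  1.060e-02] rot [ 0.0071  0.0012 -0.0007] yaw 18.7 q6 -0.17 t 13.35
```

View pics/w4.png

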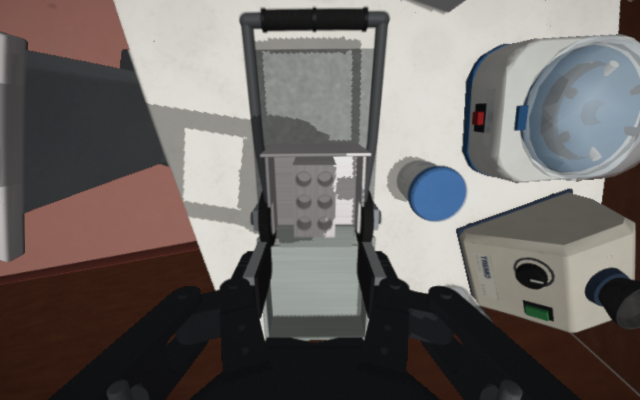

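```bash
python3 - <<'E'
from h import *
c=np.load('c4.npy',allow_pickle=True).item()
a,b=[onz(c,p,.09)[:2] for p in [(262,20),(368,19)]]
bar=(a+b)/2;print('bar',bar,np.degrees(np.arctan2(*(b-a)[::-1])))
m=np.mean([onz(c,p,.106) for p in [(304,179),(325,179),(304,201),(325,201),(303,223),(324,223)]],0);print('blk',m)
a,b=onz(c,(255,217),.05)[:2],onz(c,(377,215),.05)[:2];print('posts',(a+b)/2,np.linalg.norm(a-b))
go([.4973,.257,.2],18.7)
E
```

```text
bar [0.49772636 0.2560929 ] 19.162476251219044
blk [0.54481079 0.11450372 0.106     ]
posts [0.55841407 0.08084203] 0.13905548587617578
travel [ 3.024e-01 -2.000e-04  1.060e-02] rot [ 0.0071  0.0012 -0.0007] yaw 18.7 q6 -0.17 t 13.35
```

>>> {"fn": "move_arm", "kwargs": {
  "travel": [
    [0.06, 0, 0],
    [0.12, 0, 0],
    [0.2, 0, 0],
    [0.28, 0, 0],
    [0.302, 0, 0]
  ],
  "rotation": [
    [0, 0, 0.17],
    [0, 0, 0.34],
    [0, 0, 0.51],
    [0, 0, 0.68],
    [0, 0, 0.85]
  ],
  "jaw": [-0.3, -0.3, -0.3, -0.3, -0.3]
}}

```text
t: 13.98
tool_pos: [0.4954, 0.2584, 0.1982]
ee_rot: [0.877, 0.48, 0.001, -0.0]
contact_force: [0.1, 0.7, 0.0]
opening: 0.0555
grip_force: 0.0
```

>>> {"fn": "move_arm", "kwargs": {
  "travel": [
    [0, 0, 0],
    [0, 0, 0],
    [0, 0, 0],
    [0, 0, 0],
    [0, 0, 0]
  ],
  "rotation": [
    [0, 0, 0.17],
    [0, 0, 0.34],
    [0, 0, 0.51],
    [0, 0, 0.65],
    [0, 0, 0.65]
  ],
  "jaw": [-0.3, -0.3, -0.3, -0.3, -0.3]
}}

```text
t: 14.6
tool_pos: [0.4962, 0.2566, 0.1979]
ee_rot: [0.987, 0.162, 0.001, -0.0]
contact_force: [0.5, 0.3, 0.2]
opening: 0.0552
grip_force: 0.0
```

```bash
python3 - <<'E'
from h import *
go([.4973,.257,.068],-71.3)
s=get_state();print(s['tool_pos'],s['opening'],s['qpos'].round(2))
c=camera_info('wrist');im=capture('wrist');np.save('c5.npy',c,allow_pickle=True)
cv2.imwrite('pics/w5.png',im[...,::-1])
E
```

```text
travel [0.0021 0.     0.2598] rot [-0.0001 -0.001   0.    ] yaw -71.3 q6 1.68 t 14.6
[0.49615957 0.25661367 0.19789949] 0.05521827854990063 [ 0.43 -0.13  1.74  0.    1.53  1.68]
```

View pics/w5.png

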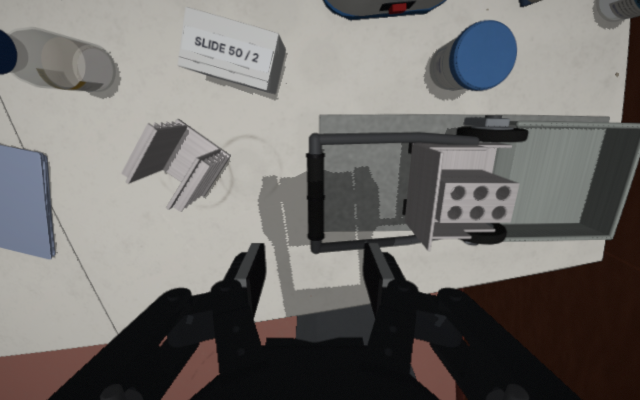

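>>> {"fn": "move_arm", "kwargs": {
  "travel": [
    [0.002, 0, 0.07],
    [0.002, 0, 0.15],
    [0.002, 0, 0.22],
    [0.002, 0, 0.259],
    [0.002, 0, 0.259]
  ],
  "rotation": [
    [0, 0, 0],
    [0, 0, 0],
    [0, 0, 0],
    [0, 0, 0],
    [0, 0, 0]
  ],
  "jaw": [-0.3, -0.3, -0.3, -0.3, -0.3]
}}

```text
t: 15.28
tool_pos: [0.4967, 0.2567, 0.0668]
ee_rot: [0.987, 0.163, -0.001, 0.0]
contact_force: [0.0, -0.1, 0.2]
opening: 0.0556
grip_force: 0.0
```

>>> {"fn": "move_arm", "kwargs": {
  "travel": [
    [0, 0, 0],
    [0, 0, 0],
    [0, 0, 0],
    [0, 0, 0],
    [0, 0, 0]
  ],
  "rotation": [
    [0, 0, 0],
    [0, 0, 0],
    [0, 0, 0],
    [0, 0, 0],
    [0, 0, 0]
  ],
  "jaw": [1, 1, 1, 1, 1],
  "grip_force": 40
}}

```text
t: 15.9
tool_pos: [0.498, 0.2561, 0.0687]
ee_rot: [0.987, 0.162, 0.001, 0.001]
contact_force: [2.0, -10.2, 3.6]
opening: 0.0144
grip_force: 38.9
```

```bash
python3 - <<'E'
from h import *
s=get_state();print(s['tool_pos'],s['ee_rot'],s['contact_force'],s['opening'],s['t'])
R=Ro.from_quat(s['ee_rot'])
b0=np.array([-.19,0,.048])
a=np.radians(-71.3);M=np.c_[[np.cos(a),np.sin(a),0],[-np.sin(a),np.cos(a),0],[0,0,1]]
for t in [.05,.1,.2,.3,.4,.5,.6,.7,.8,.9,1.0]:
    b=np.array([-.19*np.cos(t)+.048*np.sin(t),0,.048*np.cos(t)+.19*np.sin(t)])
    print(t,(R.inv().apply(M@(b-b0))/.5).round(3))
E
```

```text
[0.49797526 0.25613372 0.06865936] [9.86783400e-01 1.62039568e-01 1.05976251e-03 7.59356143e-04] [  2.01897579 -10.20224679   3.61578555] 0.01443332366875741 15.9
0.05 [ 0.     0.005 -0.019]
0.1 [ 0.     0.012 -0.037]
0.2 [ 0.     0.027 -0.074]
0.3 [ 0.     0.046 -0.108]
0.4 [ 0.     0.068 -0.14 ]
0.5 [ 0.     0.093 -0.17 ]
0.6 [ 0.     0.121 -0.198]
0.7 [ 0.001  0.152 -0.222]
0.8 [ 0.001  0.185 -0.243]
0.9 [ 0.001  0.219 -0.261]
1.0 [ 0.001  0.256 -0.275]
```

>>> {"fn": "move_arm", "kwargs": {
  "travel": [
    [0, 0.005, -0.019],
    [0, 0.012, -0.037],
    [0, 0.022, -0.063],
    [0, 0.033, -0.084],
    [0, 0.046, -0.108]
  ],
  "rotation": [
    [0, 0, 0],
    [0, 0, 0],
    [0, 0, 0],
    [0, 0, 0],
    [0, 0, 0]
  ],
  "jaw": [1, 1, 1, 1, 1]
}}

```text
t: 16.52
tool_pos: [0.5052, 0.235, 0.1222]
ee_rot: [0.987, 0.162, 0.001, 0.0]
contact_force: [10.1, -1.9, -6.3]
opening: 0.0145
grip_force: 39.5
```

>>> {"fn": "move_arm", "kwargs": {
  "travel": [
    [0, 0.011, -0.016],
    [0, 0.022, -0.032],
    [0, 0.034, -0.048],
    [0, 0.047, -0.062],
    [0, 0.06, -0.077]
  ],
  "rotation": [
    [0, 0, 0],
    [0, 0, 0],
    [0, 0, 0],
    [0, 0, 0],
    [0, 0, 0]
  ],
  "jaw": [1, 1, 1, 1, 1]
}}

```text
t: 17.15
tool_pos: [0.5151, 0.2064, 0.1606]
ee_rot: [0.987, 0.162, 0.002, 0.0]
contact_force: [15.0, -2.3, -9.1]
opening: 0.0146
grip_force: 39.2
```

>>> {"fn": "move_arm", "kwargs": {
  "travel": [
    [0.002, 0.015, -0.013],
    [0.004, 0.03, -0.026],
    [0.005, 0.046, -0.037],
    [0.005, 0.062, -0.048],
    [0.006, 0.079, -0.058]
  ],
  "rotation": [
    [0, 0, 0],
    [0, 0, 0],
    [0, 0, 0],
    [0, 0, 0],
    [0, 0, 0]
  ],
  "jaw": [1, 1, 1, 1, 1]
}}

```text
t: 17.77
tool_pos: [0.5281, 0.1701, 0.1897]
ee_rot: [0.987, 0.162, -0.002, -0.0]
contact_force: [-21.2, -0.6, 7.3]
opening: 0.0147
grip_force: 40.9
```

```bash
python3 - <<'E'
from h import *
im=capture('scene');cv2.imwrite('pics/s1.png',cv2.resize(im[150:320,280:520,::-1],None,fx=3,fy=3,interpolation=cv2.INTER_CUBIC))
E
```

View pics/s1.png

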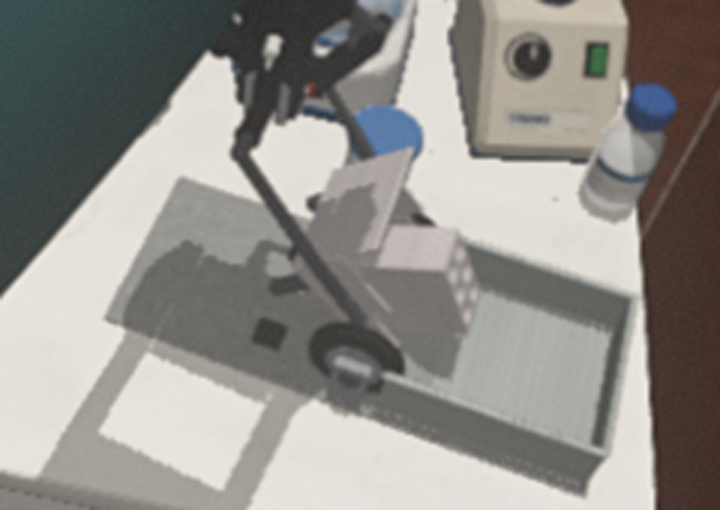

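>>> {"fn": "move_arm", "kwargs": {
  "travel": [
    [-0.002, 0, 0],
    [-0.003, 0.017, -0.009],
    [-0.003, 0.034, -0.018],
    [-0.003, 0.034, -0.018],
    [-0.003, 0.034, -0.018]
  ],
  "rotation": [
    [0, 0, 0],
    [0, 0, 0],
    [0, 0, 0],
    [0, 0, 0],
    [0, 0, 0]
  ],
  "jaw": [1, 1, 1, 1, 1]
}}

```text
t: 18.45
tool_pos: [0.5336, 0.1537, 0.1987]
ee_rot: [0.987, 0.162, 0.0, -0.0]
contact_force: [-5.1, 3.5, 7.8]
opening: 0.0145
grip_force: 40.9
```

```bash
python3 - <<'E'
from h import *
s0=cv2.imread('pics/scene0.png').astype(int)
im=capture('scene')[...,::-1].astype(int);im2=capture('scene')[...,::-1].astype(int)
cv2.imwrite('pics/s2.png',im)
print('motion',np.abs(im2-im).max(2)[150:320,280:500].max())
c=camera_info('scene')
a=np.radians(-71.3);d=np.r_[np.cos(a),np.sin(a),0];l=np.array([-d[1],d[0],0]);ax=np.array([.5576,.0774,0]);tf=ax+.095*d+[0,0,.007]
# tray-mask diff
poly=proj(c,[tf+x*d+y*l for x,y in[(-.06,-.06),(.074,-.06),(.074,.06),(-.06,.06)]])
print(poly.round())
m=np.zeros((400,640),np.uint8);cv2.fillPoly(m,[poly.round().astype(int)],1)
df=(np.abs(im-s0).max(2)>25)&(m>0)
n,lab,st,ce=cv2.connectedComponentsWithStats(df.astype(np.uint8))
for i in range(1,n):
    if st[i,4]>15:
        print(st[i],ce[i].round())
# change in tray projected into tray coordinates on floor
ys,xs=np.nonzero(df)
P=np.array([onz(c,p,.007) for p in zip(xs,ys)])-tf
print('x',np.percentile(P@d,[2,50,98]).round(3),'y',np.percentile(P@l,[2,50,98]).round(3))
for r in range(225,300,4): print(r,''.join('#' if df[r,k] else ('.' if m[r,k] else ' ') for k in range(385,500,2)))
E
```

```text
motion 41
[[410. 284.]
 [473. 308.]
 [483. 261.]
 [425. 241.]]
[ 410  241   74   68 2479] [448. 274.]
x [-0.059  0.009  0.073] y [-0.059 -0.006  0.061]
225                                                           
229                                                           
233                                                           
237                                                           
241                     #                                     
245                     #######                               
249                    ##############                         
253                   #####################                   
257                  ########.##################              
261                  ########..#######################        
265                 ########.........################         
269                ########................##########         
273                ########...................######          
277               ##########.................#######          
281              ################..........#########          
285               ####################....#########           
289                    ############################           
293                         ######################            
297                              #################            [ WARN:0@0.767] global loadsave.cpp:1063 imwrite_ Unsupported depth image for selected encoder is fallbacked to CV_8U.
```

```bash
python3 - <<'E'
from h import *
im=capture('scene')
cv2.imwrite('pics/s3.png',im[...,::-1]);s=get_state();print(s['contact_force'],s['t'])
c=camera_info('scene');hs=im.astype(int)
w=(hs[...,0]-hs[...,1]);g=hs.mean(2)
a=np.radians(-71.3);d=np.r_[np.cos(a),np.sin(a),0];l=np.array([-d[1],d[0],0]);ax=np.array([.5576,.0774,0]);tf=ax+.095*d+[0,0,.007]
print('axle',proj(c,ax+[0,0,.04]).round(),'tray',proj(c,tf).round())
for r in range(200,316,4): print(r,''.join(('#' if w[r,k]>=3 else '.') if 90<g[r,k]<245 else ' ' for k in range(370,500,2)))
print(g[200:316:8,370:500:6].astype(int))
E
```

```text
[-4.19344275  3.87454657  8.14825143] 18.6
axle [[405. 248.]] tray [[444. 272.]]
200   ###########. ..  .......#######. ####################..........
204   ###########.#..#################################...#. .........
208 #  ##################################################.#..  ....  
212 ##  #################################################..########  
216 ###  ##.  ###########################################.....##.#   
220 ..##  ########################################################   
224 .....   #################  ###################################   
228 ......   ##################  ...##############################   
232 ....      ##################  ........########################   
236 ...   ##   ############..    ...............##################   
240 ......###   ########## ...........................#############  
244 .       ###  #########..................................#######  
248 ....#....###   ######..............######.....................#  
252 ..#........##   #####.............#############...............#  
256 .......#....##.  ##...............#
[... 1706 characters left out ...]
8 136 208 208 206 205 208 151
  102  95 171  52]
 [ 63 104  93  58  61  60  64 148 157 156 172 120 118 149 210 206 206 170
  172  85 205  77]
 [108 101 105  62 105 164  89  57 152 151 150 114 116 116 115 114 112 171
  171  83 226  90]
 [162 154 107 101  98  96  75 103 114 174 174 173 120 117 116 115 172 170
  172 121 227 134]
 [225 162 161 186 184 147 102 120  99 102 101 101 137 172 172 156 171 171
  139 168 222 186]
 [215 156 202 226 225 224 225 227 223 108 106 104 103 102 100 102 145 163
   84 203 222 206]
 [158 160 225 224 222 223 222 223 225 225 225 226 191 112 106  99 100  99
   96 225 225 228]
 [160 228 226 225 225 224 221 224 225 225 223 224 223 224 227 229 147 110
  224 224 223 227]]
```

>>> {"fn": "move_arm", "kwargs": {
  "travel": [
    [0, -0.017, 0.009],
    [0, -0.034, 0.018],
    [0, -0.051, 0.028],
    [0, -0.067, 0.039],
    [0, -0.083, 0.05]
  ],
  "rotation": [
    [0, 0, 0],
    [0, 0, 0],
    [0, 0, 0],
    [0, 0, 0],
    [0, 0, 0]
  ],
  "jaw": [1, 1, 1, 1, 1]
}}

```text
t: 19.23
tool_pos: [0.5198, 0.1933, 0.1728]
ee_rot: [0.987, 0.162, -0.0, -0.0]
contact_force: [-4.3, 1.4, 1.0]
opening: 0.0146
grip_force: 40.3
```

>>> {"fn": "move_arm", "kwargs": {
  "travel": [
    [0, -0.015, 0.013],
    [0, -0.03, 0.026],
    [0, -0.043, 0.04],
    [0, -0.056, 0.055],
    [0, -0.068, 0.071]
  ],
  "rotation": [
    [0, 0, 0],
    [0, 0, 0],
    [0, 0, 0],
    [0, 0, 0],
    [0, 0, 0]
  ],
  "jaw": [1, 1, 1, 1, 1]
}}

```text
t: 19.85
tool_pos: [0.5086, 0.2256, 0.1368]
ee_rot: [0.987, 0.162, -0.001, -0.0]
contact_force: [-8.2, 3.9, 0.9]
opening: 0.0144
grip_force: 40.4
```

>>> {"fn": "move_arm", "kwargs": {
  "travel": [
    [-0.001, -0.011, 0.016],
    [-0.002, -0.022, 0.032],
    [-0.002, -0.032, 0.049],
    [-0.003, -0.041, 0.066],
    [-0.003, -0.049, 0.085]
  ],
  "rotation": [
    [0, 0, 0],
    [0, 0, 0],
    [0, 0, 0],
    [0, 0, 0],
    [0, 0, 0]
  ],
  "jaw": [1, 1, 1, 1, 1]
}}

```text
t: 20.48
tool_pos: [0.5007, 0.2481, 0.0944]
ee_rot: [0.987, 0.162, 0.001, 0.0]
contact_force: [7.2, 3.1, -2.7]
opening: 0.0142
grip_force: 39.9
```

>>> {"fn": "move_arm", "kwargs": {
  "travel": [
    [0, -0.004, 0.009],
    [0, -0.007, 0.018],
    [0, -0.011, 0.027],
    [0, -0.014, 0.036],
    [0, -0.017, 0.045]
  ],
  "rotation": [
    [0, 0, 0],
    [0, 0, 0],
    [0, 0, 0],
    [0, 0, 0],
    [0, 0, 0]
  ],
  "jaw": [1, 1, 1, 1, 1]
}}

```text
t: 21.1
tool_pos: [0.4981, 0.2553, 0.0718]
ee_rot: [0.987, 0.162, 0.001, 0.001]
contact_force: [10.1, -3.7, -5.1]
opening: 0.0147
grip_force: 39.8
```

>>> {"fn": "move_arm", "kwargs": {
  "travel": [
    [0, -0.001, 0.004],
    [0, -0.002, 0.008],
    [0, -0.002, 0.01],
    [0, -0.002, 0.01],
    [0, -0.002, 0.01]
  ],
  "rotation": [
    [0, 0, 0],
    [0, 0, 0],
    [0, 0, 0],
    [0, 0, 0],
    [0, 0, 0]
  ],
  "jaw": [1, 1, 1, 1, 1]
}}

```text
t: 21.72
tool_pos: [0.498, 0.2561, 0.0686]
ee_rot: [0.987, 0.162, 0.001, 0.001]
contact_force: [1.0, -8.5, 13.1]
opening: 0.0147
grip_force: 41.6
```

>>> {"fn": "move_arm", "kwargs": {
  "travel": [
    [0, 0, 0],
    [0, 0, 0],
    [0, 0, 0],
    [0, 0, 0],
    [0, 0, 0]
  ],
  "rotation": [
    [0, 0, 0],
    [0, 0, 0],
    [0, 0, 0],
    [0, 0, 0],
    [0, 0, 0]
  ],
  "jaw": [0.2, -0.1, -0.3, -0.3, -0.3]
}}

```text
t: 22.35
tool_pos: [0.497, 0.2569, 0.0672]
ee_rot: [0.987, 0.162, -0.0, 0.0]
contact_force: [-0.3, 0.1, 0.1]
opening: 0.0556
grip_force: 0.0
```

>>> {"fn": "move_arm", "kwargs": {
  "travel": [
    [0, 0, -0.05],
    [0, 0, -0.12],
    [0, 0, -0.2],
    [0, 0, -0.28],
    [0, 0, -0.28]
  ],
  "rotation": [
    [0, 0, 0],
    [0, 0, 0],
    [0, 0, 0],
    [0, 0, 0],
    [0, 0, 0]
  ],
  "jaw": [-0.3, -0.3, -0.3, -0.3, -0.3]
}}

```text
t: 22.98
tool_pos: [0.498, 0.2573, 0.2108]
ee_rot: [0.987, 0.162, 0.002, -0.001]
contact_force: [0.4, -0.5, -1.3]
opening: 0.0552
grip_force: 0.0
```

```bash
python3 - <<'E'
from h import *
im=capture('wrist').astype(int);c=camera_info('wrist')
b=cv2.imread('pics/w5.png')[...,::-1].astype(int)
# bar columns at row 197 dark; block in tray
g=im.sum(2)/3;print('bar',np.nonzero(g[197,290:345]<50)[0]+290,'before',np.nonzero((b.sum(2)/3)[197,290:345]<50)[0]+290)
sc=capture('scene').astype(int);s3=cv2.imread('pics/s3.png')[...,::-1].astype(int);s0=cv2.imread('pics/scene0.png')[...,::-1].astype(int)
w=sc[...,0]-sc[...,1]; 
for r in range(236,300,4): print(r,''.join('#' if w[r,k]>=3 else '.' for k in range(400,500,2)))
df=np.abs(sc-s0).max(2)>40
print('handle region diff vs start',df[185:245,312:350].mean(),'cup/carton/bottle',df[185:212,392:422].mean(),df[155:190,300:337].mean(),df[125:170,246:270].mean())
s=get_state();print(s['tool_pos'],s['contact_force'],s['t'])
E
```

```text
bar [308 309 310 311 312 313 314 315 316 317 318 319 320 321 322 323 324] before [307 308 309 310 311 312 313 314 315 316 317 318 319 320 321 322 323 324]
236 ########...#.................#####################
240 #######............................###############
244 ######....................................########
248 #####...............#####......................###
252 #####..............#############..............####
256 ####..............###################.........####
260 #.................##################..........####
264 #................###################.........#####
268 ...#.##.........##.################..........#####
272 .....#..........##.###############...........#####
276 ..................###############...........######
280 .......................#########............######
284 ...........................................#######
288 #..........................................#######
292 #######....................................#######
296 ###########...............................########
handle region diff vs start 0.3118421052631579 cup/carton/bottle 0.25679012345679014 0.4857142857142857 0.8342592592592593
[0.49697029 0.25686546 0.20695622] [-0.61362227  0.71931032 -0.9389226 ] 23.075
```

```bash
python3 -c "
from plant import *
print(finish_job())"
```

```text
the job is handed in; nothing more can be done
None
```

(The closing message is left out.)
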